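Set the drill-guide arm for the next spindle hole and hold it

ROBOT

A 7-joint arm with a two-finger parallel gripper is mounted at the origin on the work surface. World frame = base frame: x ahead of the robot, y to its left, z up, the work surface at z = 0. Lengths are in mm, angles in rad, forces in N, time in s.
With the tool pointing down it reaches from about 400 to 750 mm from the base axis. Payload 19.5 kg.
Tool frame: the origin (TCP) lies at the very end of the fingers, on their centre line; the grasp point (between the pads) lies 19 mm behind it; z points along the fingers, y is the direction in which the jaws open and shut (so a half turn about z gives the same grasp; the last joint's range is limited). The gripper opens to 85 mm and grips with 20 to 120 N. Pads are 22 mm wide; open, the fingers measure 114 mm over their backs; the gripper's body (76 mm by 85 mm) begins 54 mm behind the grasp point. The pads swing forward as they close: fully open they stand 13 mm farther back than shut.
Start: joints at [-1.244, 0.707, -0.028, 1.485, 0.022, 0.951, -0.075], TCP at [207.271, 536.315, 231.268] pointing down, gripper open.
Joint ranges: [-2.71, 2.71], [-0.32, 2.16], [-1.57, 1.52], [0, 2.45], [-1.46, 4.6], [0, 2.02], [-2.83, 2.83]. Speed limits (rad/s): [1.89, 1.89, 2.57, 2.57, 3.01, 3.01, 3.01].

INTERFACE

Orientations are given as [roll, pitch, yaw] about the fixed x, y, z axes, in that order (R = Rz(yaw) Ry(pitch) Rx(roll)).
In Python, from workcell import state, snapshot, sign_off gives the robot as it stands.
- The arm moves only by the shell command python3 -m handwheel 'ROWS' [FORCE]. ROWS is JSON, a list that holds one entry, the list of rows, each a list of 5 numbers: the shift along the tool's x, y, z in units of 40 mm (1.0 is 40 mm), then the turn about the tool's z in units of 5 degrees (1.0 is 5 degrees), then the opening, from 0 (shut) to 1 (fully open). In form: [[[dx, dy, dz, twist, grip], ...]]. A call has 1 to 12 rows; each row shifts and turns the commanded pose from where the row before left it, along the tool's axes as they then stand; what a row does not reach is not made up. A row lasts 1/12 s, in which the tool goes at most 41.7 mm and 7.16 degrees, less where a joint would pass 70% of its speed; a pose out of reach is approached as far as the arm can. A call is refused whole if a number of a shift passes 1 or a number of a turn 1, either way. A call with a gripper value outside its range is refused whole. The fingers move at their own pace and stop on an object; FORCE is the grip in N (left out, the last holds). Time passes only in rows, so rows that do not move let the fingers close. It gives the time, the measured TCP pose, the force and the opening at its end, in the units of the state.
- state(): the state, without advancing time (a new reading comes with each control period).
- snapshot(name): name is "side" or "top"; returns a dict with "pixels" (384x512x3 uint8, red, green, blue), "intrinsics" (3x3 intrinsics, pixels), "rvec" (rotation vector, rad) and "tvec" (3), from world to camera coordinates, as OpenCV has them. Camera axes: x right, y down, z forward; pixel columns grow to the right and rows downward; lengths in mm; the calibration is good to about 2 mm. A picture is of the moment at which its call begins. There is no depth.
- sign_off(): hands the job in, once; it reports no verdict.
The state is a dict: "t": time; "joints": joint angles; "joint_vel": joint speeds; "tau": joint torques, N m; "tool_pos": TCP position; "eef_rot": TCP orientation; "force": force on the tool from outside, world axes, zero at the start; "ft_torque": the same for the moment, N m; "width": finger opening in mm.
Only numpy, scipy, OpenCV 4.12 (cv2) and the standard library are available. Lean on these libraries where they do the work, as an engineer would, in place of code of your own. Each camera call takes 0.05 s, during which the arm holds its last target.

TASK

The next spindle hole in the clamped chair rail needs the 8 mm bush at 120. Turn the bush turret until the 8 mm bush (blue collar) clicks home at the red index line on the nose, then squeeze the red lock button on the arm's grip, draw the arm out until its red 120 mark is level with the mouth of the tube, and finish still holding it there against its return spring, ready for drilling. Leave the sanding block, the dowel box and the glue jar where they are.

Things in the scene. Friction and masses are not known exactly. Their poses are not given: they have to be found in the camera images.
- jig: The drilling jig, fixed to the bench: plywood board 600 x 150 x 18 mm. Origin at the centre of the board's underside; +x is the way the arm draws out, +z up. The arm's outer tube (190 mm long, 46 mm wide, top 92 mm above the bench) lies along x over the middle of the board, from x = -288 mm to its dark mouth plate at x = -92 mm.
- tube_mouth (a point): Point at the middle of the tube's mouth, on the top face of the inner bar (80 mm above the bench): where the arm's scale is read. Axes as jig.
- rail_top (a point): Middle of the top face of the clamped chair rail, 320 mm long (x), 45 mm wide (y), 46 mm above the bench, lying under the arm; an aluminium fence beside it reaches to y = -37 mm and 40 mm above the bench. Axes as jig.
- clamp_top (a point): Top of the red toggle clamp at the far end of the rail, 68 mm above the bench, 235 mm in front of the jig's origin and 52 mm to its +y; its arm reaches over the rail. Axes as jig.
- draw_out (a joint): Draw-out of the arm in m: 0 home (latched there at the start), 0.16 its end stop; equal to the scale mark standing at the tube's mouth (0.120: the red mark). Black ticks every 10 mm on the bar, longer at 50, 100 and 150. A spring pulls it home with 4 to 6 N all the way; the latch holds only at home, so the arm runs back if let go.
- guide_arm: The sliding arm; origin at the centre of its black grip block (50 mm along x, 36 mm wide in y, 36 mm high, between tube and turret), 70 mm above the bench; axes as jig. At home its centre is 27 mm in front of the tube's mouth. With the button it is 43 mm across; pinch it across y from above, fingers astride the block, one of them on the button.
- lock_button (a joint): Travel of the red lock button in m: 0 out, 0.005 fully pressed (2 mm still proud). It is pressed in along the grip's -y and springs out; 4 N starts it, 9 N presses it home; from 0.004 on the latch is free and the arm can be drawn out while it is kept pressed.
- button_face (a point): Centre of the outer face of the red lock button (24 mm along x, 16 mm high), on the grip's +y side, 25 mm from the grip's centre; axes as jig.
- turret (a joint): Turn of the turret in rad, growing counter-clockwise seen from above, stops at -0.3 and 4.49. Detents 60 degrees apart put a bush at the index line: 0 the 5 mm bush (yellow collar), 1.047 the 6 mm (green), 2.094 the 8 mm (blue), 3.142 the 10 mm (white), 4.189 the 12 mm (orange). It takes about 0.2 N m; let go, it clicks into the nearest.
- turret_top (a point): Centre of the turret's top face, on its upright axis, 90 mm above the bench, 77 mm in front of the grip's centre (jig's x). The knurled drum below it is 50 mm in diameter and 26 mm high; under the drum a six-lobed detent plate (42 mm over all, 7 mm high) with a sprung detent pin on the -x side (top 67 mm above the bench). The point turns with the turret.
- index_line (a point): Red index line on the nose plate (30 mm wide, top 57 mm above the bench, from 25 to 115 mm in front of the grip's centre, below the turret); it lies on the turret's +x side, 32 mm from its axis. Axes as jig.
- sanding_block: Cork sanding block, 100 x 60 x 28 mm, loose on the bench; origin at the centre of its underside. Bystander.
- dowel_box: Open cardboard box with short dowels, 110 x 85 x 40 mm, loose on the bench; origin at the centre of its underside. Bystander.
- glue_jar: White jar with a yellow cap, 60 mm in diameter, 85 mm high, loose on the bench; origin at the centre of its underside. Bystander.

How it is judged:
By the outcome, as a careful person would: the job done as asked, in the order asked, and still so for the second after the job is handed in, while the arm keeps its last pose, push and grip.
It also fails if it takes over 54 s, if anything falls off the work surface, if the arm or the gripper's body presses on something with over 40 N, if the wrist force passes 120 N, or if a joint passes its speed limit or range.

## Working session

There is one attempt and no reset: what is moved stays moved. The work goes in short steps, Python scripts to look and compute and a shell command to move; the robot and the scene stay as the last step left them, time stands still between calls to the robot, and variables do not carry over. Pictures are saved under pics/ and viewed, and the job is handed in when it is done.

```bash
ls; mkdir -p pics; cat > h.py <<'E'
import numpy as np, cv2
from workcell import state, snapshot, sign_off
def snap(name,fn,crop=None,scale=1):
    s=snapshot(name); im=s["pixels"][:,:,::-1].copy()
    np.savez('pics/'+fn+'.npz',**{k:np.array(v) for k,v in s.items()})
    if crop: 
        x0,y0,x1,y1=crop; im=im[y0:y1,x0:x1]
    im=cv2.resize(im,None,fx=scale,fy=scale,interpolation=cv2.INTER_CUBIC)
    cv2.imwrite('pics/'+fn+'.png',im); return s
def ray(s,u,v,z):
    R,_=cv2.Rodrigues(np.array(s['rvec'],float)); t=np.array(s['tvec'],float).ravel()
    K=np.array(s['intrinsics'],float)
    d=R.T@np.linalg.inv(K)@np.array([u,v,1.]); c=-R.T@t
    return c+d*(z-c[2])/d[2]
def proj(s,P):
    return cv2.projectPoints(np.array(P,float).reshape(-1,3),np.array(s['rvec'],float),np.array(s['tvec'],float),np.array(s['intrinsics'],float),None)[0].reshape(-1,2)
def load(fn): return dict(np.load('pics/'+fn+'.npz'))
E
python3 - <<'E'
from h import *
snap('top','t0',None,1.5);snap('side','s0',None,1.5)
s=state();print({k:np.round(v,3) for k,v in s.items()})
E
```

```text
pics
{'t': np.float64(0.1), 'joints': array([-1.244,  0.707, -0.028,  1.485,  0.022,  0.951, -0.075]), 'joint_vel': array([-0.   , -0.002,  0.001, -0.003, -0.   , -0.001,  0.   ]), 'tau': array([ 2.0000e-03, -8.8428e+01,  1.2360e+00, -2.3645e+01,  1.7000e-02,
        5.0000e-03,  0.0000e+00]), 'tool_pos': array([207.211, 536.121, 230.902]), 'eef_rot': array([-3.141,  0.   ,  2.773]), 'force': array([0.141, 0.482, 0.173]), 'ft_torque': array([ 0.032, -0.014, -0.004]), 'width': np.float64(85.47)}
```

View pics/t0.png

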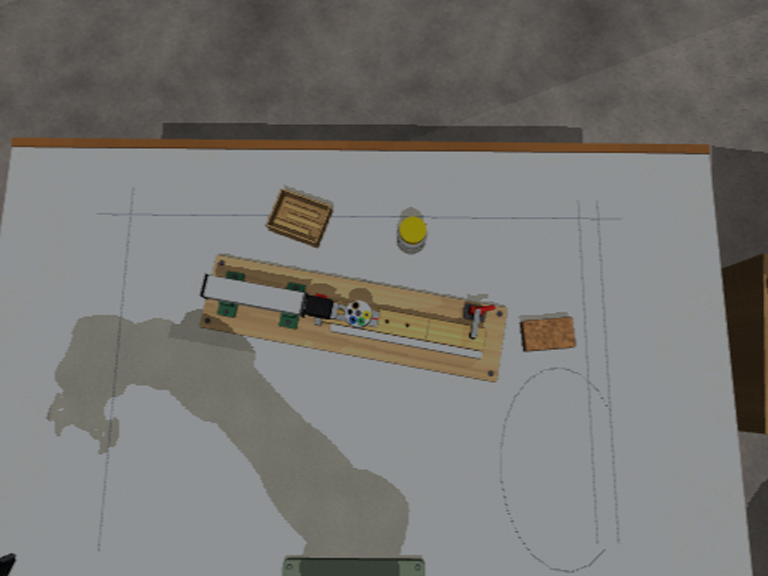

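View pics/s0.png

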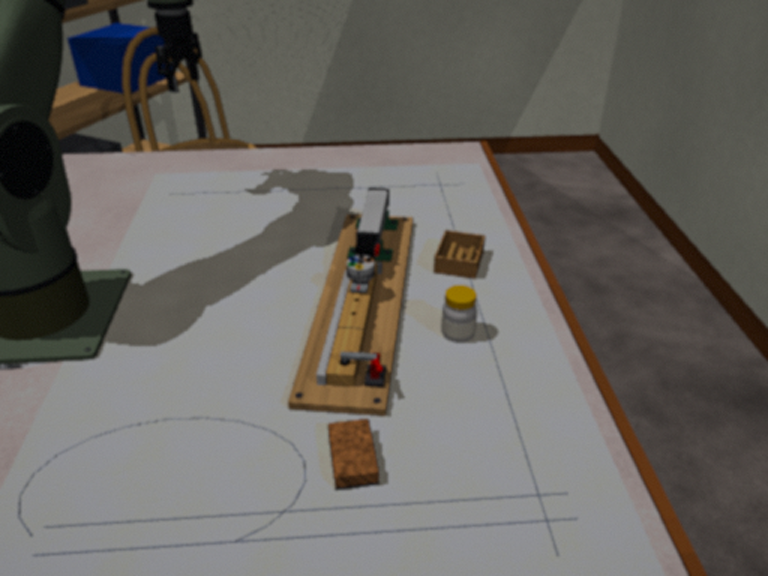

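```bash
python3 - <<'E'
from h import *
s=snap('top','t1',(130,165,345,260),3.7)
s2=snap('side','s1',(190,120,290,280),3.7)
for u,v in [(221/1.5,264/1.5),(207/1.5,321/1.5),(490/1.5,374/1.5)]: print(ray(s,u,v,18))
print(proj(s,[[0,0,0],[207,536,231]]),proj(s2,[[0,0,0],[207,536,231]]))
E
```

```text
[690.57524533 278.69606272  18.        ]
[574.19148199 299.33696568  18.        ]
[ 474.67058182 -261.49876655   18.        ]
[[234.97838761 423.21052846]
 [ -6.80562613 363.80934032]] [[ 26.23871751 209.81472561]
 [122.4139598   60.31488359]]
```

View pics/t1.png

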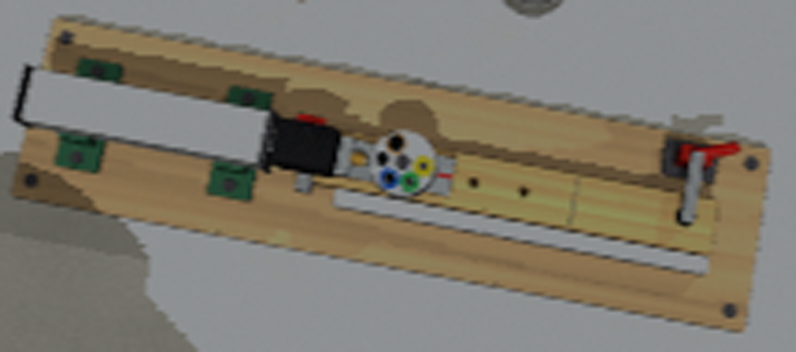

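View pics/s1.png

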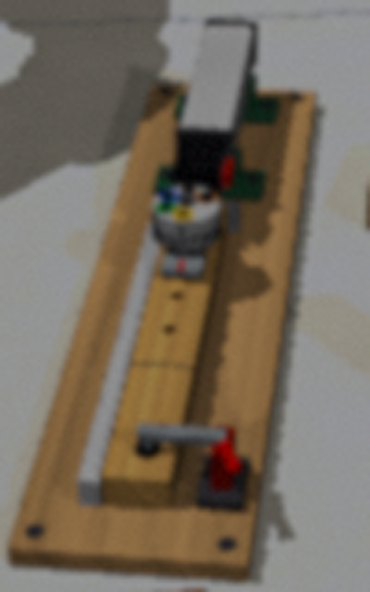

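```bash
cat >> h.py <<'E'
def J2W(p,T):
    c,s=np.cos(T[2]),np.sin(T[2]); p=np.atleast_2d(np.array(p,float))
    return np.c_[T[0]+c*p[:,0]-s*p[:,1],T[1]+s*p[:,0]+c*p[:,1],p[:,2]]
E
python3 - <<'E'
from h import *
from scipy.optimize import least_squares
t=load('t1');s=load('s1')
A=[([-300,75,18],57,15),([-300,-75,18],13,197),([300,-75,18],745,330),([300,75,18],770,145),([-15+27-92+0+12,0,90],403,162)]
A=A[:4]+[([12,0,90],403,162),([-80+80-65+0,0,88],306,146)]
A[5]=([-65,0,88],306,146)
B=[([-300,-75,18],162,88),([-300,75,18],316,93),([300,-75,18],12,550),([300,75,18],255,568),([12,0,90],188,207)]
def res(T):
    pa=proj(t,J2W([a[0] for a in A],T));pb=proj(s,J2W([b[0] for b in B],T))
    oa=np.array([[130+a[1]/3.7,165+a[2]/3.7] for a in A]);ob=np.array([[190+a[1]/3.7,120+a[2]/3.7] for a in B])
    return np.r_[(pa-oa).ravel(),(pb-ob).ravel()]
r=least_squares(res,[560,0,-1.75],x_scale=[1,1,.01]);print(r.x,np.degrees(r.x[2]))
print(np.round(res(r.x).reshape(-1,2),2))
T=r.x
for n,p in dict(turret=[12,0,90],grip=[-65,0,70],mouth=[-92,0,80],grip120=[55,0,70]).items():print(n,J2W(p,T))
E
```

```text
[588.79298252   3.94060111  -1.74245756] -99.83546438272708
[[-0.23 -0.55]
 [-0.06 -1.59]
 [ 1.32 -1.01]
 [ 1.66 -0.75]
 [ 1.16 -1.4 ]
 [ 0.55 -1.84]
 [-3.4  -1.94]
 [-0.56 -1.29]
 [-1.38 -0.85]
 [-1.13 -1.3 ]
 [-0.64 -1.41]]
turret [[586.74314967  -7.88302715  90.        ]]
grip [[599.89624383  67.98525419  70.        ]]
mouth [[604.50836776  94.58841778  80.        ]]
grip120 [[579.39791527 -50.25102842  70.        ]]
```

```bash
python3 - <<'E'
from h import *
from scipy.optimize import least_squares
t=load('t1');s=load('s1')
A=[([-300,75,18],57,15),([-300,-75,18],13,197),([300,-75,18],745,330),([300,75,18],770,145),([12,0,90],403,162),([-65,0,88],306,146)]
B=[([-300,75,18],316,93),([300,-75,18],12,550),([300,75,18],255,568),([12,0,90],188,207)]
def mk(S,A,o):
    ob=np.array([[o[0]+(a[1]+.5)/3.7-.5,o[1]+(a[2]+.5)/3.7-.5] for a in A])
    return lambda T:(proj(S,J2W([a[0] for a in A],T)+[0,0,T[3] if len(T)>3 else 0])-ob).ravel()
fa=mk(t,A,(130,165));fb=mk(s,B,(190,120))
for n,f,x0 in (('top',fa,[560,0,-1.75]),('side',fb,[560,0,-1.75]),('both',lambda T:np.r_[fa(T),fb(T)],[560,0,-1.75]),('bothz',lambda T:np.r_[fa(T),fb(T)],[560,0,-1.75,0])):
    r=least_squares(f,x0,x_scale=[1,1,.01,1][:len(x0)]);print(n,r.x);print(np.round(r.fun.reshape(-1,2),2).tolist());print(J2W([12,0,90],r.x))
E
```

```text
top [586.37656976   7.12035478  -1.7423504 ]
[[-0.96, 0.59], [-0.82, -0.42], [0.63, 0.17], [0.99, 0.39], [0.38, -0.19], [-0.24, -0.64]]
[[584.32800398  -4.70349308  90.        ]]
side [589.8947939    0.89360004  -1.7402958 ]
[[0.04, -0.53], [-0.32, 0.51], [0.12, -0.02], [0.19, -0.46]]
[[587.87052572 -10.93443184  90.        ]]
both [587.95823542   5.40966522  -1.73893243]
[[-0.53, 0.4], [-0.21, -0.59], [1.33, -0.7], [1.51, -0.47], [1.0, -0.76], [0.37, -1.11], [-0.8, -1.18], [-0.92, -0.81], [-0.71, -1.44], [-0.59, -1.33]]
[[585.95009505  -6.42111549  90.        ]]
bothz [588.49103745   7.66982384  -1.74006984  -6.35115627]
[[-0.61, 0.61], [-0.28, -0.65], [0.08, -0.74], [0.31, -0.23], [0.29, -0.64], [-0.17, -0.99], [-0.65, 0.18], [-0.54, 0.46], [-0.7, -0.13], [-0.38, 0.2]]
[[586.46944198  -4.15866515  90.        ]]
```

```bash
cat >> h.py <<'E'
def go(x,y,z=None,yaw=None):
    s=state();p=np.array(s['tool_pos']);a=s['eef_rot'][2];d=np.array([x,y,p[2] if z is None else z])-p
    R=cv2.Rodrigues(np.array([0,0,0.]))[0]
    ex=np.array([np.cos(a),np.sin(a)]);ey=np.array([np.sin(a),-np.cos(a)])
    print('units xyz',np.round([d[:2]@ex/40,d[:2]@ey/40,-d[2]/40],3),'dist',round(float(np.linalg.norm(d)),1),'yawdeg',round(np.degrees(a),2), 'twist units' , None if yaw is None else round(-(yaw-np.degrees(a))/5,2))
def st():
    s=state();print('t',round(float(s['t']),2),'pos',np.round(s['tool_pos'],1),'rot',np.round(np.degrees(s['eef_rot']),2),'F',np.round(s['force'],1),'M',np.round(s['ft_torque'],2),'w',round(float(s['width']),1),'j',np.round(s['joints'],2))
E
python3 -m handwheel '[[[-0.3,-0.2,0,0.5,1],[-0.68,-0.46,0,0,1],[-0.68,-0.46,0,0,1],[-0.68,-0.46,0,0,1],[-0.68,-0.46,0,0,1],[-0.68,-0.46,0,0,1],[-0.68,-0.46,0,0,1],[-0.68,-0.46,0,0,1],[-0.68,-0.46,0,0,1],[-0.68,-0.46,0,0,1],[-0.3,-0.2,0,0,1],[0,0,0,0,1]]]' 40
python3 -c "
from h import *
st();go(586,-6,160,20.3)"
```

```text
t: 1.2
tool_pos: [383.0, 259.5, 231.3]
eef_rot: [-3.141, 0.001, 2.724]
force: [0.1, -0.5, -1.2]
width: 84.9
t 1.2 pos [383.  259.5 231.3] rot [-1.7995e+02  6.0000e-02  1.5610e+02] F [ 0.1 -0.5 -1.2] M [ 0.02 -0.01  0.  ] w 84.9 j [-0.62  0.55 -0.07  1.87  0.06  0.72  0.43]
units xyz [-7.328 -4.013  1.783] dist 341.7 yawdeg 156.1 twist units 27.16
```

```bash

python3 -m handwheel '[[[-0.3,-0.2,0,0,1],[-0.67,-0.36,0.1,0,1],[-0.67,-0.36,0.1,0,1],[-0.67,-0.36,0.1,0,1],[-0.67,-0.36,0.1,0,1],[-0.67,-0.36,0.1,0,1],[-0.67,-0.36,0.1,0,1],[-0.67,-0.36,0.1,0,1],[-0.67,-0.36,0.1,0,1],[-0.67,-0.36,0.1,0,1],[-0.67,-0.36,0.1,0,1],[-0.33,-0.2,0,0,1]]]'
python3 -m handwheel '[[[0,0,0,1,1],[0,0,0,1,1],[0,0,0,1,1],[0,0,0,1,1],[0,0,0,1,1],[0,0,0,1,1],[0,0,0,1,1],[0,0,0,1,1],[0,0,0,1,1],[0,0,0,1,1],[0,0,0,1,1],[0,0,0,1,1]]]'
python3 -c "
from h import *
st();go(586,-6,160,20.3)"
```

```text
t: 2.2
tool_pos: [586.9, -4.1, 190.3]
eef_rot: [-3.14, -0.0, 2.727]
force: [-1.4, -0.9, -0.5]
width: 85.4
t: 3.2
tool_pos: [585.8, -0.6, 191.2]
eef_rot: [-3.141, -0.0, 1.678]
force: [0.4, 0.2, -0.2]
width: 85.5
t 3.2 pos [585.8  -0.6 191.2] rot [-1.7999e+02 -2.0000e-02  9.6170e+01] F [ 0.4  0.2 -0.2] M [-0.01  0.02 -0.03] w 85.5 j [-0.14  0.78  0.18  1.5  -0.17  0.88  0.2 ]
units xyz [-0.134 -0.008  0.779] dist 31.6 yawdeg 96.17 twist units 15.17
```

```bash

python3 -m handwheel '[[[0,0,0,1,0.76],[0,0,0,1,0.76],[0,0,0,1,0.76],[0,0,0,1,0.76],[0,0,0,1,0.76],[0,0,0,1,0.76],[0,0,0,1,0.76],[0,0,0,1,0.76],[0,0,0,1,0.76],[0,0,0,1,0.76],[0,0,0,1,0.76],[0,0,0,1,0.76]]]'
python3 -m handwheel '[[[0,0,0.4,1,0.76],[0,0,0.6,1,0.76],[0,0,0.4,1,0.76],[0,0,0,0,0.76],[0,0,0,0,0.76]]]'
python3 -c "
from h import *
st();go(586,-6,120,20.3)
snap('top','t2',(170,150,300,250),5);snap('side','s2',(200,100,300,220),5)"
```

```text
t: 4.2
tool_pos: [585.7, -0.6, 191.1]
eef_rot: [-3.141, 0.0, 0.631]
force: [0.3, 0.2, -0.5]
width: 65.1
t: 4.62
tool_pos: [585.6, -0.9, 135.2]
eef_rot: [-3.141, 0.001, 0.376]
force: [0.3, -0.1, 0.6]
width: 64.7
t 4.62 pos [585.6  -0.9 135.2] rot [-1.7999e+02  6.0000e-02  2.1560e+01] F [ 0.3 -0.1  0.6] M [ 0.02 -0.01 -0.03] w 64.7 j [-0.3   0.91  0.52  1.57 -0.56  0.82 -0.75]
units xyz [-0.037  0.121  0.379] dist 16.0 yawdeg 21.56 twist units 0.25
```

View pics/t2.png

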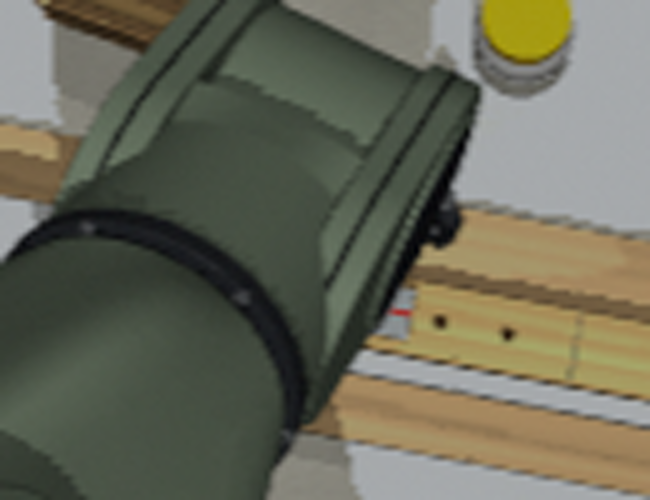

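View pics/s2.png

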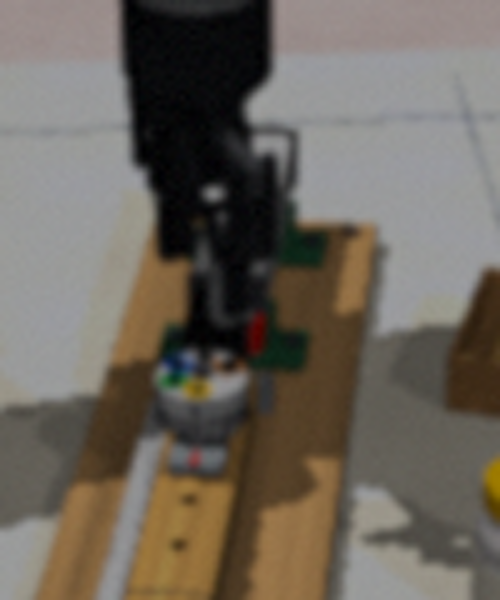

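```bash
python3 - <<'E'
from h import *
t=load('t2');s=load('s2')
f=lambda o,u,v:(o[0]+(u+.5)/5-.5,o[1]+(v+.5)/5-.5)
T=[0,0,np.radians(-99.7)]
off=J2W([32,0,0],T)[0][:2]
print('axis from idx top',ray(t,*f((170,150),400,313),57)[:2]-off)
print('axis from idx side',ray(s,*f((200,100),196,460),57)[:2]-off)
# turret top centre in side: ellipse
print('turret top side',ray(s,*f((200,100),203,373),90))
t1=load('t1');print('turret top top',ray(t1,130+403.5/3.7-.5,165+162.5/3.7-.5,90))
print('tcp px side',(proj(s,state()['tool_pos'])-[200,100])*5, (proj(s,[586,-6,90])-[200,100])*5)
E
```

```text
axis from idx top [582.96843606  -2.69663535]
axis from idx side [586.24707101  -8.97124485]
turret top side [586.89426412  -6.22617166  90.        ]
turret top top [583.77974688  -3.65667004  90.        ]
tcp px side [[197.11910118 292.11028588]] [[199.32202729 370.84495226]]
```

```bash
python3 - <<'E'
from h import *
s=load('s2');p=state()['tool_pos']
for w in (32,40,46,-32,-46):
    print(w,(proj(s,p+np.array([.37*w,-.93*w,4]))-[200,100])*5)
im=s['pixels'][120:185,215:265,::-1];cv2.imwrite('pics/s2b.png',cv2.resize(np.clip(im.astype(float)*2.2,0,255).astype('uint8'),None,fx=9,fy=9,interpolation=cv2.INTER_CUBIC))
E
```

```text
32 [[222.27859448 313.67982968]]
40 [[228.77901698 320.89209535]]
46 [[233.69851156 326.35031009]]
-32 [[172.58220772 258.54132993]]
-46 [[162.22911096 247.05449435]]
```

View pics/s2b.png

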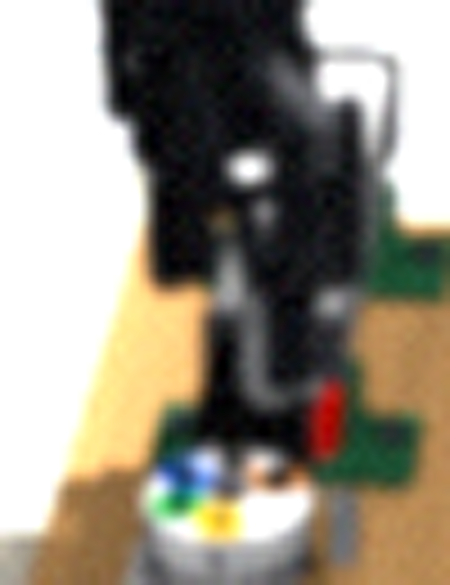

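```bash
python3 -c "
from h import *
go(585.5,-5.5,66,20.3)"
python3 -m handwheel '[[[-0.04,0.11,0.3,0.2,0.76],[0,0,0.5,0,0.76],[0,0,0.3,0,0.76],[0,0,0,0,0.76],[0,0,0,0,0.76]]]'
python3 -c "
from h import *
st();go(585.5,-5.5,66,20.3)
snap('side','s3',(210,120,270,200),8)"
```

```text
units xyz [-0.053  0.09   1.759] dist 70.5 yawdeg 21.55 twist units 0.25
t: 5.13
tool_pos: [585.8, -6.4, 91.3]
eef_rot: [-3.141, 0.001, 0.356]
force: [0.1, -0.3, 0.5]
width: 64.7
t 5.13 pos [585.8  -6.4  91.3] rot [-1.7999e+02  3.0000e-02  2.0380e+01] F [ 0.1 -0.3  0.5] M [-0.02  0.05 -0.02] w 64.7 j [-0.27  0.97  0.48  1.6  -0.61  0.73 -0.72]
units xyz [ 0.001 -0.024  0.633] dist 25.3 yawdeg 20.38 twist units 0.02
```

View pics/s3.png

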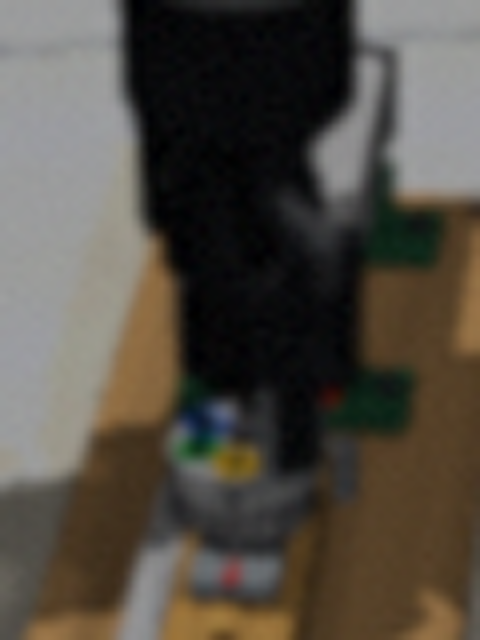

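```bash
python3 -m handwheel '[[[0,-0.02,0.2,0,0.76],[0,0,0.2,0,0.76],[0,0,0.2,0,0.76],[0,0,0,0,0.76]]]'
python3 -c "
from h import *
st()"
```

```text
t: 5.52
tool_pos: [584.9, -5.3, 65.7]
eef_rot: [-3.141, 0.002, 0.356]
force: [-0.7, 0.2, 0.0]
width: 64.8
t 5.52 pos [584.9  -5.3  65.7] rot [-1.7996e+02  1.0000e-01  2.0380e+01] F [-0.7  0.2  0. ] M [-0.03  0.02 -0.06] w 64.8 j [-0.26  1.    0.45  1.61 -0.63  0.68 -0.7 ]
```

```bash
python3 -m handwheel '[[[0,0,0,0,0.5],[0,0,0,0,0.5],[0,0,0,0,0.5],[0,0,0,0,0.5]]]' 20
python3 -c "
from h import *
st()"
```

```text
t: 5.85
tool_pos: [585.2, -4.5, 67.4]
eef_rot: [-3.14, 0.0, 0.356]
force: [-2.5, 4.6, -1.0]
width: 49.2
t 5.85 pos [585.2  -4.5  67.4] rot [-1.799e+02  3.000e-02  2.040e+01] F [-2.5  4.6 -1. ] M [1.13 0.57 0.09] w 49.2 j [-0.26  1.    0.45  1.61 -0.63  0.68 -0.7 ]
```

```bash
python3 -m handwheel '[[[0,-0.03,0,0,0.4],[0,0,0,0,0.4],[0,0,0,-0.5,0.4],[0,0,0,-1,0.4],[0,0,0,-1,0.4],[0,0,0,-1,0.4],[0,0,0,-0.5,0.4],[0,0,0,0,0.4]]]' 45
python3 -c "
from h import *
st()"
```

```text
t: 6.52
tool_pos: [584.8, -3.9, 67.5]
eef_rot: [-3.14, -0.0, 0.708]
force: [-4.1, 5.3, 3.4]
width: 48.2
t 6.52 pos [584.8  -3.9  67.5] rot [-1.7993e+02 -1.0000e-02  4.0570e+01] F [-4.1  5.3  3.4] M [ 1.14  0.7  -0.05] w 48.2 j [-0.22  0.98  0.36  1.61 -0.51  0.65 -0.45]
```

```bash
python3 -m handwheel '[[[0,0,0,-0.5,0.4],[0,0,0,-1,0.4],[0,0,0,-1,0.4],[0,0,0,-1,0.4],[0,0,0,-1,0.4],[0,0,0,-1,0.4],[0,0,0,-1,0.4],[0,0,0,-1,0.4],[0,0,0,-0.5,0.4],[0,0,0,0,0.4]]]' 45
python3 -c "
from h import *
st();snap('side','s4',(210,120,270,200),8)"
```

```text
t: 7.35
tool_pos: [583.6, -3.4, 67.5]
eef_rot: [-3.138, -0.001, 1.407]
force: [-12.1, 7.8, 9.5]
width: 48.3
t 7.35 pos [583.6  -3.4  67.5] rot [-1.7978e+02 -6.0000e-02  8.0590e+01] F [-12.1   7.8   9.5] M [ 1.75  2.61 -0.02] w 48.3 j [-0.14  0.96  0.18  1.61 -0.27  0.6   0.02]
```

View pics/s4.png

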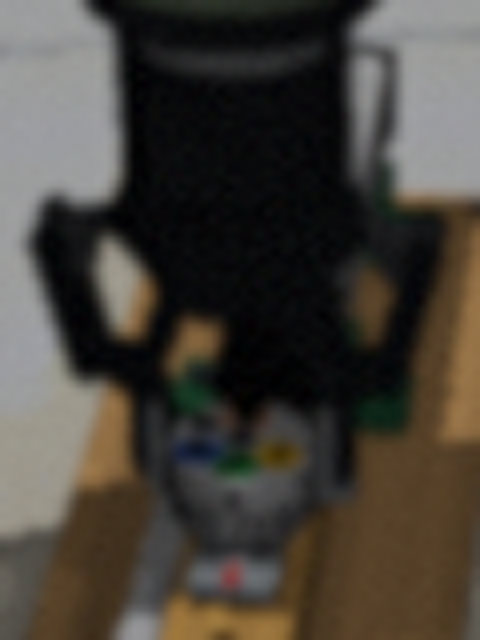

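```bash
python3 -m handwheel '[[[0.03,-0.04,0,0,0.4],[0,0,0,-0.5,0.4],[0,0,0,-1,0.4],[0,0,0,-1,0.4],[0,0,0,-1,0.4],[0,0,0,-1,0.4],[0,0,0,-1,0.4],[0,0,0,-0.5,0.4],[0,0,0,0,0.4]]]' 45
python3 -c "
from h import *
st()"
```

```text
t: 8.15
tool_pos: [582.6, -2.5, 67.5]
eef_rot: [-3.14, -0.001, 1.93]
force: [-9.1, 5.2, 7.6]
width: 48.5
t 8.15 pos [582.6  -2.5  67.5] rot [-1.7988e+02 -8.0000e-02  1.1057e+02] F [-9.1  5.2  7.6] M [1.14 2.04 0.04] w 48.5 j [-0.07  0.95  0.05  1.61 -0.07  0.59  0.37]
```

```bash
python3 -m handwheel '[[[0.02,-0.02,0,0,0.4],[0,0,0,-0.5,0.4],[0,0,0,-1,0.4],[0,0,0,-1,0.4],[0,0,0,-1,0.4],[0,0,0,-1,0.4],[0,0,0,-1,0.4],[0,0,0,-0.5,0.4],[0,0,0,0,0.4]]]' 45
python3 -c "
from h import *
st();snap('side','s5',(210,120,270,200),8)"
```

```text
t: 8.9
tool_pos: [581.8, -2.9, 67.5]
eef_rot: [-3.14, -0.001, 2.453]
force: [-8.1, 0.5, 7.9]
width: 48.7
t 8.9 pos [581.8  -2.9  67.5] rot [-1.7989e+02 -7.0000e-02  1.4054e+02] F [-8.1  0.5  7.9] M [0.13 1.88 0.02] w 48.7 j [-0.01  0.94 -0.09  1.61  0.13  0.59  0.72]
```

View pics/s5.png

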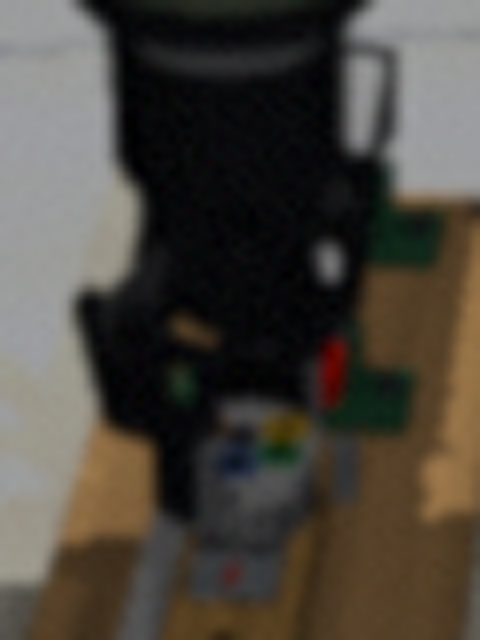

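```bash
python3 -m handwheel '[[[0,0,0,0,0.76],[0,0,0,0,0.76],[0,0,0,0,0.76],[0,0,-0.3,0,0.76],[0,0,-0.5,0,0.76],[0,0,-0.6,0,0.76],[0,0,-0.3,0,0.76],[0,0,0,0,0.76]]]' 45
python3 -c "
from h import *
st();snap('side','s6',(210,120,270,200),8)
p=J2W([-77,0,0],[583,-4,np.radians(-99.75)]);print(p);go(p[0][0],p[0][1],110,80.25)"
```

```text
t: 9.62
tool_pos: [584.0, -2.5, 138.7]
eef_rot: [3.139, 0.004, 2.45]
force: [1.2, 1.0, 1.0]
width: 65.5
t 9.62 pos [584.   -2.5 138.7] rot [179.84   0.2  140.36] F [1.2 1.  1. ] M [-0.03  0.03 -0.04] w 65.5 j [-0.    0.84 -0.1   1.57  0.11  0.74  0.73]
[[596.0399118   71.88781655   0.        ]]
units xyz [0.944 1.634 0.677] dist 80.2 yawdeg 140.36 twist units 12.02
```

View pics/s6.png

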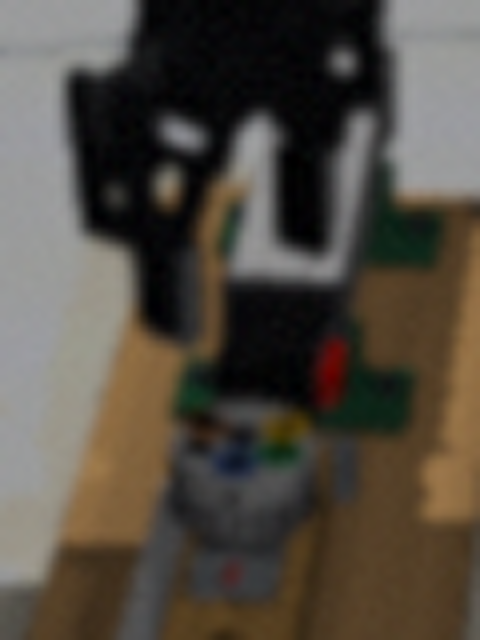

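```bash
python3 -m handwheel '[[[0.15,0.27,0,0.5,0.8],[0.25,0.5,0,0,0.8],[0.25,0.5,0,0,0.8],[0.2,0.3,0,0,0.8],[0,0,0,1,0.8],[0,0,0,1,0.8],[0,0,0,1,0.8],[0,0,0,1,0.8],[0,0,0,1,0.8],[0,0,0,1,0.8]]]' 45
python3 -m handwheel '[[[0,0,0,1,0.8],[0,0,0,1,0.8],[0,0,0,1,0.8],[0,0,0,1,0.8],[0,0,0,1,0.8],[0,0,0,0.5,0.8],[0,0,0,0,0.8]]]' 45
python3 -c "
from h import *
T=[583,-4,np.radians(-99.75)]
t=load('t1');s=load('s6')
for z in (18,30,40,50): print(z,ray(t,130+303/3.7,165+182/3.7,z)[:2],ray(s,210+345/8-.4,120+465/8-.4,z)[:2])
st();p=J2W([-77,2,0],T);go(p[0][0],p[0][1],110,80.25)
snap('side','s7',(210,120,270,200),8);snap('top','t7',(150,150,280,250),5)"
```

```text
t: 10.5
tool_pos: [598.8, 66.8, 134.9]
eef_rot: [-3.141, 0.0, 1.878]
force: [-0.1, 0.8, -0.2]
width: 68.0
t: 11.08
tool_pos: [598.8, 66.9, 134.9]
eef_rot: [-3.141, 0.001, 1.4]
force: [-0.6, 0.2, 0.2]
width: 68.3
18 [575.56295692  78.92658384] [626.24497688  84.68046544]
30 [574.11160415  77.53784567] [625.09609976  66.18603964]
40 [572.9021435   76.38056386] [624.13870215  50.77401813]
50 [571.69268285  75.22328205] [623.18130455  35.36199662]
t 11.08 pos [598.8  66.9 134.9] rot [-1.7996e+02  5.0000e-02  8.0240e+01] F [-0.6  0.2  0.2] M [-0.01 -0.01 -0.  ] w 68.3 j [-0.27  0.88  0.22  1.49 -0.23  0.79 -0.13]
units xyz [ 0.11  -0.039  0.622] dist 25.3 yawdeg 80.24 twist units -0.0
```

View pics/s7.png

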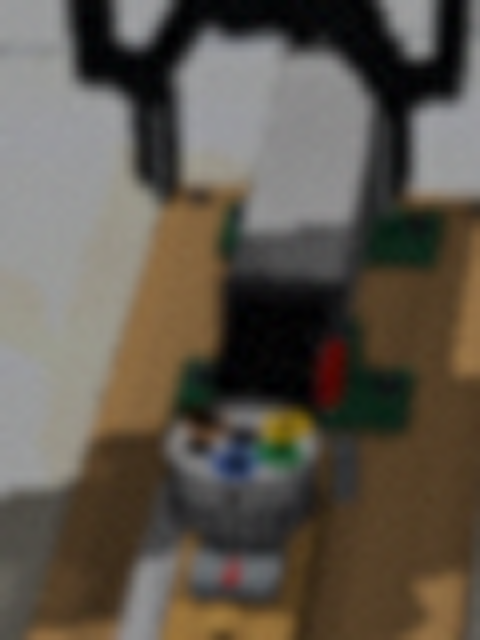

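View pics/t7.png

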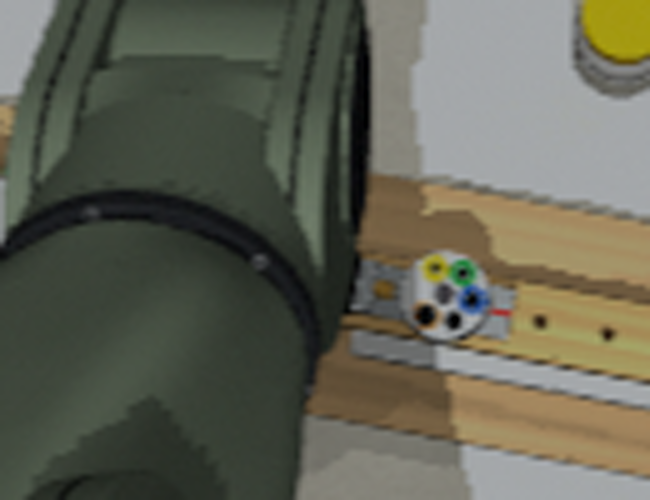

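```bash
python3 -m handwheel '[[[0.14,-0.04,0.2,0,0.8],[0,0,0.4,0,0.8],[0,0,0.4,0,0.8],[0,0,0.2,0,0.8],[0,0,0,0,0.8]]]' 30
python3 -c "
from h import *
st();go(598,72.6,52,80.25)
snap('side','s8',(210,120,270,200),8)"
```

```text
t: 11.6
tool_pos: [597.6, 73.0, 85.4]
eef_rot: [-3.139, 0.001, 1.404]
force: [-0.9, -0.1, -0.0]
width: 68.1
t 11.6 pos [597.6  73.   85.4] rot [-1.7985e+02  5.0000e-02  8.0420e+01] F [-0.9 -0.1 -0. ] M [-0.01 -0.01  0.01] w 68.1 j [-0.27  0.95  0.19  1.53 -0.25  0.69 -0.13]
units xyz [-0.007  0.012  0.835] dist 33.4 yawdeg 80.42 twist units 0.03
```

View pics/s8.png

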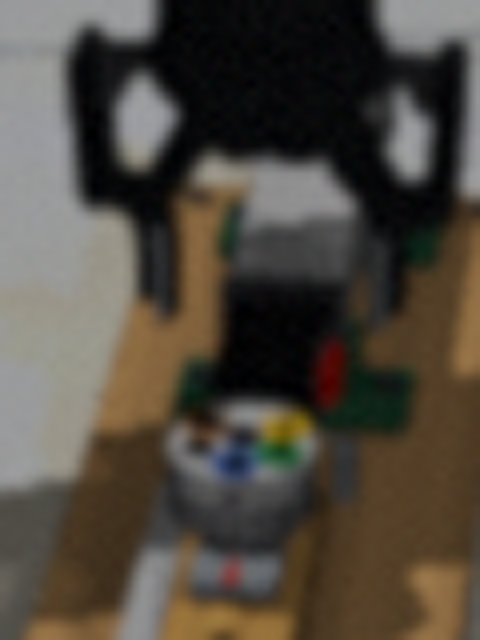

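```bash
python3 -m handwheel '[[[0,0.01,0.2,0,0.8],[0,0,0.3,0,0.8],[0,0,0.3,0,0.8],[0,0,0.03,0,0.8],[0,0,0,0,0.8]]]' 20
python3 -m handwheel '[[[0,0,0,0,0.55],[0,0,0,0,0.5],[0,0,0,0,0.5],[0,0,0,0,0.48],[0,0,0,0,0.4],[0,0,0,0,0.4]]]' 20
python3 -c "
from h import *
st()
snap('side','s9',(210,120,270,200),8)"
```

```text
t: 12.07
tool_pos: [598.4, 72.6, 53.1]
eef_rot: [-3.14, 0.001, 1.403]
force: [-0.8, -0.1, 0.5]
width: 68.4
t: 12.57
tool_pos: [597.9, 73.0, 54.7]
eef_rot: [-3.14, -0.0, 1.403]
force: [-9.3, 1.2, 14.1]
width: 37.6
t 12.57 pos [597.9  73.   54.7] rot [-179.88   -0.     80.37] F [-9.3  1.2 14.1] M [ 0.15  1.88 -0.17] w 37.6 j [-0.26  1.    0.18  1.54 -0.26  0.63 -0.12]
```

View pics/s9.png

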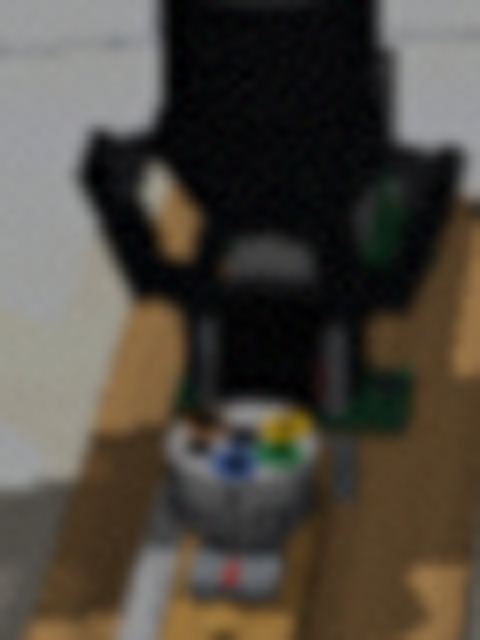

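```bash
python3 -m handwheel '[[[0,-0.02,0,0,0.3],[0,0,0,0,0.3],[0,0,0,0,0.3]]]' 50
python3 -c "
from h import *
st();np.save('p0.npy',state()['tool_pos'])"
python3 -m handwheel '[[[-0.05,0,0,0,0.3],[-0.1,0,0,0,0.3],[-0.1,0,0,0,0.3],[-0.1,0,0,0,0.3],[-0.1,0,0,0,0.3],[-0.05,0,0,0,0.3],[0,0,0,0,0.3]]]' 50
cat >> h.py <<'E'
def draw():
    st();d=np.array(state()['tool_pos'])-np.load('p0.npy');a=np.radians(-99.75);print('draw',d[0]*np.cos(a)+d[1]*np.sin(a),'lat',-d[0]*np.sin(a)+d[1]*np.cos(a),'dz',d[2])
E
python3 -c "
from h import *
draw()"
```

```text
t: 12.87
tool_pos: [597.8, 73.0, 54.9]
eef_rot: [-3.141, -0.0, 1.403]
force: [-6.5, -0.0, 13.4]
width: 37.0
t 12.87 pos [597.8  73.   54.9] rot [-1.7998e+02 -1.0000e-02  8.0360e+01] F [-6.5 -0.  13.4] M [-0.02  0.9  -0.15] w 37.0 j [-0.26  1.    0.18  1.54 -0.26  0.62 -0.12]
t: 13.45
tool_pos: [594.4, 53.7, 54.9]
eef_rot: [-3.141, -0.001, 1.403]
force: [-6.6, 5.2, 13.3]
width: 37.0
t 13.45 pos [594.4  53.7  54.9] rot [-1.7997e+02 -6.0000e-02  8.0360e+01] F [-6.6  5.2 13.3] M [ 0.95  0.92 -0.25] w 37.0 j [-0.23  0.99  0.17  1.57 -0.25  0.61 -0.09]
draw 19.636249429876802 lat -0.0692461563396023 dz 0.005906420669013812
```

```bash
python3 -m handwheel '[[[-0.1,0,0,0,0.3],[-0.2,0,0,0,0.3],[-0.22,0,0,0,0.3],[-0.22,0,0,0,0.3],[-0.22,0,0,0,0.3],[-0.22,0,0,0,0.3],[-0.22,0,0,0,0.3],[-0.22,0,0,0,0.3],[-0.22,0,0,0,0.3],[-0.22,0,0,0,0.3],[-0.2,0,0,0,0.3],[-0.1,0,0,0,0.3]]]' 50
python3 -m handwheel '[[[-0.08,0,0,0,0.3],[-0.05,0,0,0,0.3],[0,0,0,0,0.3],[0,0,0,0,0.3]]]' 50
python3 -c "
from h import *
draw()
snap('side','s10',(200,100,280,200),6);snap('top','t10',(150,150,280,250),5)"
```

```text
t: 14.45
tool_pos: [578.0, -39.7, 54.9]
eef_rot: [-3.14, -0.001, 1.402]
force: [-10.3, 7.8, 17.6]
width: 37.3
t: 14.78
tool_pos: [577.2, -44.0, 54.9]
eef_rot: [-3.14, -0.001, 1.403]
force: [-10.1, 7.4, 17.8]
width: 37.3
t 14.78 pos [577.2 -44.   54.9] rot [-1.7989e+02 -8.0000e-02  8.0380e+01] F [-10.1   7.4  17.8] M [ 1.3   1.73 -0.21] w 37.3 j [-0.05  0.97  0.14  1.63 -0.22  0.56  0.05]
draw 118.85946021019232 lat -0.4816359820132021 dz -0.0184524638847563
```

View pics/s10.png

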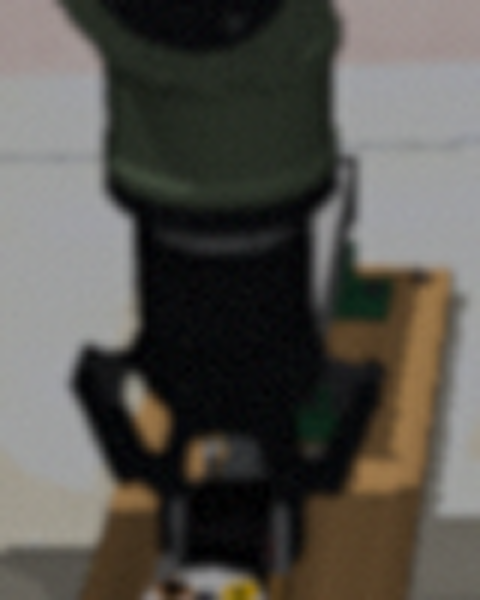

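View pics/t10.png

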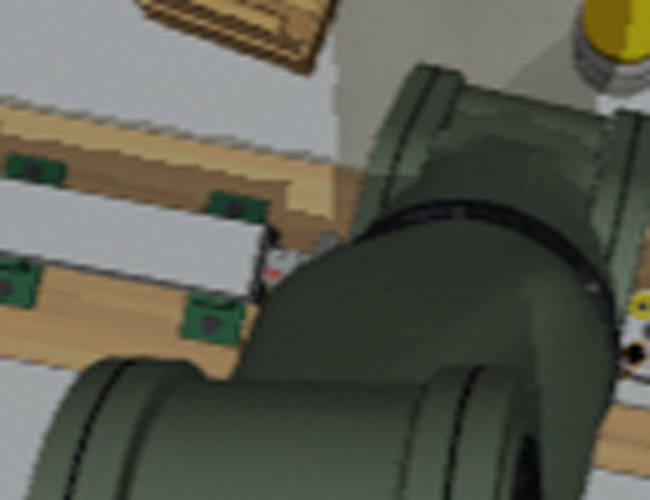

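```bash
python3 - <<'E'
from h import *
t=load('t10');im=t['pixels'][188:220,190:228,::-1]
im=np.clip(im.astype(float)*1.6,0,255).astype('uint8')
cv2.imwrite('pics/t10b.png',cv2.resize(im,None,fx=18,fy=18,interpolation=cv2.INTER_NEAREST))
# predicted mouth
for T in ([585.1,8.0,np.radians(-99.75)],[585.9,9,np.radians(-99.75)]):
    q=J2W([[-92,-12,80],[-92,0,80],[-92,12,80],[-92,-23,92],[-92,23,92]],T);print(np.round(proj(t,q),1).tolist(), np.round((proj(t,q)-[190,188]+.5)*18).tolist())
E
```

```text
[[201.9, 206.8], [202.8, 202.7], [203.6, 198.6], [200.5, 210.0], [203.8, 194.1]] [[223.0, 347.0], [239.0, 273.0], [254.0, 199.0], [198.0, 406.0], [258.0, 119.0]]
[[201.5, 206.5], [202.4, 202.4], [203.3, 198.3], [200.1, 209.7], [203.5, 193.8]] [[217.0, 342.0], [232.0, 268.0], [248.0, 194.0], [192.0, 400.0], [252.0, 114.0]]
```

View pics/t10b.png

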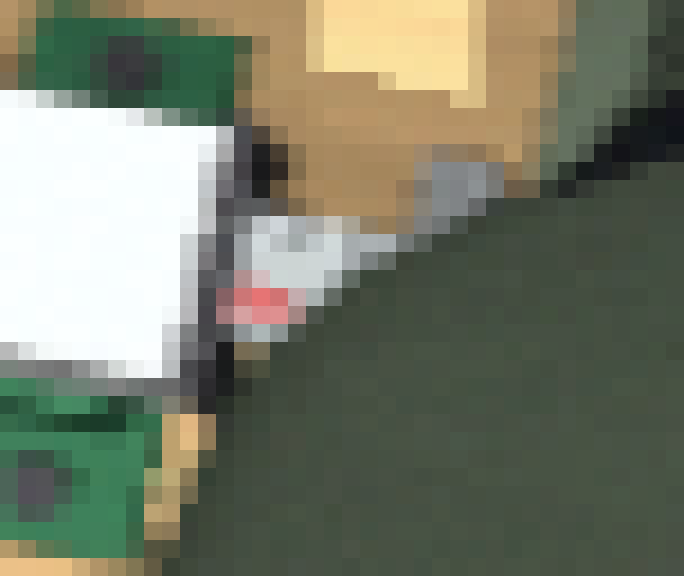

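```bash
python3 -m handwheel '[[[-0.028,0.01,0,0,0.3],[0,0,0,0,0.3],[0,0,0,0,0.3]]]' 50
python3 - <<'E'
from h import *
draw()
s=snap('top','t11')
a=load('t7');b=load('t11')
for n,d,x0,x1 in (('a',a,222,252),('b',b,262,302)):
    im=d['pixels'][195:225,x0:x1,::-1]
    cv2.imwrite('pics/%s11.png'%n,cv2.resize(im,None,fx=14,fy=14,interpolation=cv2.INTER_CUBIC))
im=b['pixels'].astype(float)[188:212,195:215]
# redness centroid
r=np.clip(im[:,:,0]-im[:,:,1]-30,0,None);r[:, :]*=(im[:,:,2]>60);print(np.round(r[10:20,4:16]).astype(int))
E
python3 - <<'E'
import cv2,numpy as np
a=cv2.imread('pics/a11.png');b=cv2.imread('pics/b11.png')
h=np.zeros((420,a.shape[1]+b.shape[1],3),'uint8');h[:,:a.shape[1]]=a;h[:,a.shape[1]:]=b
cv2.imwrite('pics/ab11.png',h)
E
```

```text
t: 15.13
tool_pos: [577.0, -45.0, 54.9]
eef_rot: [-3.139, -0.001, 1.403]
force: [-13.8, 7.6, 18.9]
width: 37.2
t 15.13 pos [577.  -45.   54.9] rot [-1.7983e+02 -8.0000e-02  8.0390e+01] F [-13.8   7.6  18.9] M [ 1.4   2.35 -0.25] w 37.2 j [-0.04  0.97  0.14  1.63 -0.22  0.56  0.05]
draw 119.82898907905265 lat -0.484121525611819 dz -0.045542998251981714
[[ 0  0  0  0  0  0  0  0  0  0  0  0]
 [ 0  0  0  0  0  0  0  0  0  0  0  0]
 [ 0  0  0  0  0  0  0  0  0  0  0  0]
 [ 0  0  0  0  0  0  0  0  0  0  0  0]
 [ 0  0  0  0  0  0  0  0  0  0  0  0]
 [ 0  0  0  0  1  0  0  0  0  0  0  0]
 [ 0  0  0  0 13  0  0  0  0  0  0  0]
 [ 0  0  0  0 19 40  0  0  0  0  0  0]
 [ 0  0  0  0  0  0  0  0  0  0  0  0]
 [ 0  0  0  0  0  0  0  0  0  0  0  0]]
```

View pics/ab11.png

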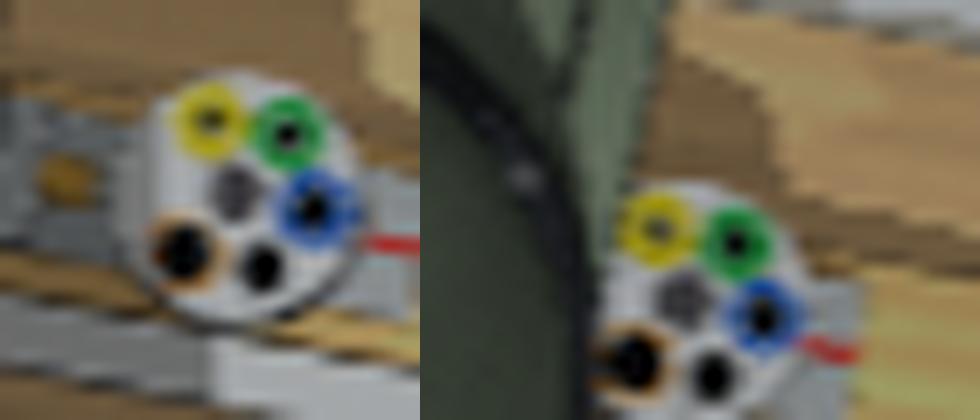

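```bash
python3 -m handwheel '[[[-0.005,-0.04,0,0,0.3],[0,0,0,0,0.3],[0,0,0,0,0.3]]]' 50
python3 - <<'E'
from h import *
draw()
t=load('t7');f=lambda x,u,v:ray(t,x+(u+.5)/14-.5,195+(v+.5)/14-.5,90)
A=[(313,208),(288,132),(211,118),(236,193)];B=[(343,318),(317,243),(239,229),(264,301)]
for a,b in zip(A,B):
    d=f(262,*b)-f(222,*a);print(np.round(d,1),np.linalg.norm(d))
snap('top','t12')
t=load('t12');im=t['pixels'][188:220,190:228,::-1]
im=np.clip(im.astype(float)*1.6,0,255).astype('uint8')
cv2.imwrite('pics/t12b.png',cv2.resize(im,None,fx=18,fy=18,interpolation=cv2.INTER_NEAREST))
E
```

```text
t: 15.43
tool_pos: [577.0, -45.1, 54.9]
eef_rot: [3.141, -0.001, 1.403]
force: [-2.5, 6.5, 11.7]
width: 37.4
t 15.43 pos [577.  -45.1  54.9] rot [ 1.7996e+02 -8.0000e-02  8.0390e+01] F [-2.5  6.5 11.7] M [ 1.17  0.12 -0.28] w 37.4 j [-0.04  0.97  0.14  1.64 -0.22  0.55  0.05]
draw 119.90716080599704 lat -0.5135395773347291 dz 0.048707355486200754
[ -21.1 -118.1    0. ] 119.93649030190815
[ -21.4 -118.2    0. ] 120.11841692896068
[ -21.4 -118.1    0. ] 120.02559889020172
[ -20.7 -117.8    0. ] 119.58221878570703
```

View pics/t12b.png

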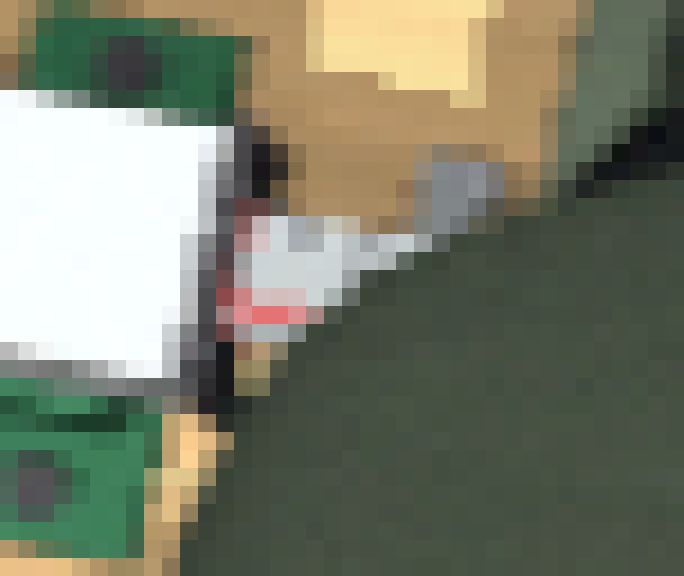

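```bash
python3 -m handwheel '[[[0,0,0,0,0.3],[0,0,0,0,0.3],[0,0,0,0,0.3],[0,0,0,0,0.3]]]' 50
python3 -c "
from h import *
draw();print(sign_off())"
```

```text
t: 15.82
tool_pos: [577.0, -45.1, 54.9]
eef_rot: [3.141, -0.001, 1.403]
force: [-1.8, 6.3, 11.7]
width: 37.1
t 15.82 pos [577.  -45.1  54.9] rot [ 1.7996e+02 -8.0000e-02  8.0390e+01] F [-1.8  6.3 11.7] M [ 1.15  0.16 -0.37] w 37.1 j [-0.04  0.97  0.14  1.64 -0.22  0.55  0.05]
draw 119.91256924475927 lat -0.5085899035223171 dz 0.04629861074187147
the job is handed in; nothing more can be done
None
```

I turned the turret 120° counter-clockwise, so the 8 mm bush (blue collar) clicked home at the red index line. I then pinched the grip with the lock button pressed, drew the arm out to 120 and handed the job in at 15.8 s, still holding it there against the spring.

Last checks:
- **Draw-out:** the tool moved 119.9 mm from home. The turret's shift in the top camera came out at 119.6 to 120.1 mm. The red cross mark shows right at the edge of the mouth plate.
- **Bush:** the top camera, taken after drawing out, still shows the blue collar at the index line.
- **Hold:** the fingers are at 37.1 mm, which means the button is fully in. The spring pulls about 6 N, and the position stayed steady over the last rows.
- **Disagreement:** the two cameras differed by about 4 to 5 mm on where the jig sits. Touch on the drum agreed with the top camera, so I used that.
- **Bystanders:** I never went near the sanding block, dowel box or glue jar at low height. I did not check their positions again at the end.

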